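Lay a firebrick heat screen in running bond

TASK

Carry on the firebrick heat screen in front of the hotplate in running bond, on top of its two bottom blocks. Second course: the half block at the end with the steel end plate, flush with the end of the bottom course, then one full block beside it, centred over the joint below, with the same narrow open joint between them as in the bottom course; third course: the other full block, flush with that same end, so that it bridges the half and the full block. Set every block down gently without dropping it, straight and level with the faces in line, let go of it, and leave the other cut pieces, the bottle, the jar and the beaker where they stand.

Things in the scene. Friction and masses are not known exactly. Their poses are not given: they have to be found in the camera images.
- tray: Fixed steel tray, 72 x 284 x 4 mm, with the bottom course on it: two blocks 130 x 50 x 40 mm end to end, 6 mm joint. Origin: centre of its underside, below the joint; y along the screen, x across, z up. Block centres at y = +68 and -68 mm (course -133 to +133), top face at z = 44. Steel end plate at the +y end only: y = 137 to 142 mm, top at z = 32 mm.
- rack: Fixed sloping aluminium rack, left or right on the table: board 165 mm up the slope, 190 mm wide (y), tilted 30 degrees, low end at its own -x side, turned away from the robot, with a lip 14 mm high. Origin: on the table below the board's middle, where the slope is 66 mm high (25 mm at the low end, 107 at the high end). The full blocks lie on it side by side, about 100 mm apart.
- full1_c (a point): Full pale firebrick block, 130 long (x) x 50 wide (y) x 40 high (z) mm, about 0.2 kg; the point is its centre, x along its length, z across its 40 mm height. At the start it lies lengthwise on the sloping rack, tilted 30 degrees, z pointing up out of its top face, on the rack's +y side.
- full2_c (a point): Full pale firebrick block, 130 long (x) x 50 wide (y) x 40 high (z) mm, about 0.2 kg; the point is its centre, x along its length, z across its 40 mm height. At the start it lies lengthwise on the sloping rack, tilted 30 degrees, z pointing up out of its top face, on the rack's -y side. The two full blocks are interchangeable.
- half_c (a point): Half block of the same firebrick, 62 long (x) x 50 wide (y) x 40 high (z) mm, about 0.1 kg; the point is its centre. At the start it lies flat, at any yaw, on the white tile board among the other cut pieces.
- board: Fixed flat tile board, 230 (x) x 220 (y) x 8 mm, on the other side of the table from the rack; the three cut pieces lie on it in any order. Origin: centre of its underside.
- long_cut_c (a point): Cut piece that is not wanted: 96 x 50 x 40 mm, same material, flat on the tile board. The point is 20 mm above its underside, at its centre; x along its length.
- thin_cut_c (a point): Cut piece that is not wanted: 62 x 50 mm but only 22 mm high, same material, flat on the tile board. The point is its centre; x along its length.
- bottle_c (a point): Amber bottle standing between robot and screen, 64 mm across, 165 mm tall; the point is on its axis 50 mm above its underside.
- jar_c (a point): White jar standing beyond the end-plate end of the screen, 60 mm across, 100 mm tall; the point is on its axis 50 mm up.
- beaker_c (a point): Glass beaker standing beyond the other end of the screen, 68 mm across, 95 mm tall; the point is on its axis 50 mm up.
Things that resemble listed ones, but are neither listed nor needed, are in the scene too. What is shaped like the part that bears half_c but green or purple is not meant. Leave any black look-alike of the part that bears full2_c alone.

How it is judged:
On the way:
1. second course laid and let go: the half block flush at the end-plate end, a full block centred over the joint (x of half_c in the frame of tray between -0.008 and 0.008 m and y of half_c in the frame of tray between 0.092 and 0.112 m and z of half_c in the frame of tray between 0.059 and 0.069 m and angle between the x axis of half_c and the y axis of tray, either way round below 0.1 rad and angle between the z axis of half_c and the z axis of tray, either way round below 0.06 rad and ((x of full1_c in the frame of tray between -0.008 and 0.008 m and y of full1_c in the frame of tray between -0.01 and 0.01 m and z of full1_c in the frame of tray between 0.059 and 0.069 m and angle between the x axis of full1_c and the y axis of tray, either way round below 0.1 rad and angle between the z axis of full1_c and the z axis of tray, either way round below 0.06 rad) or (x of full2_c in the frame of tray between -0.008 and 0.008 m and y of full2_c in the frame of tray between -0.01 and 0.01 m and z of full2_c in the frame of tray between 0.059 and 0.069 m and angle between the x axis of full2_c and the y axis of tray, either way round below 0.1 rad and angle between the z axis of full2_c and the z axis of tray, either way round below 0.06 rad)) and contact force between the fingers and half below 0.2 N and contact force between the fingers and full1 below 0.2 N and contact force between the fingers and full2 below 0.2 N), for 0.2 s.
At the end, for the whole second after the job is handed in: Tray frame, centres: half block at y 102, z 64 mm; one full at y 0, z 64; the other at y 68, z 104. Each within 10 mm along, 8 across, 5 in height, lengthwise within 0.1 rad, level within 0.06 rad, at rest (under 0.02 m/s) (x of half_c in the frame of tray between -0.008 and 0.008 m and y of half_c in the frame of tray between 0.092 and 0.112 m and z of half_c in the frame of tray between 0.059 and 0.069 m and angle between the x axis of half_c and the y axis of tray, either way round below 0.1 rad and angle between the z axis of half_c and the z axis of tray, either way round below 0.06 rad and ((x of full1_c in the frame of tray between -0.008 and 0.008 m and y of full1_c in the frame of tray between -0.01 and 0.01 m and z of full1_c in the frame of tray between 0.059 and 0.069 m and angle between the x axis of each of full1_c, full2_c and the y axis of tray, either way round below 0.1 rad and angle between the z axis of each of full1_c, full2_c and the z axis of tray, either way round below 0.06 rad and x of full2_c in the frame of tray between -0.008 and 0.008 m and y of full2_c in the frame of tray between 0.058 and 0.078 m and z of full2_c in the frame of tray between 0.099 and 0.109 m) or (x of full2_c in the frame of tray between -0.008 and 0.008 m and y of full2_c in the frame of tray between -0.01 and 0.01 m and z of full2_c in the frame of tray between 0.059 and 0.069 m and angle between the x axis of each of full2_c, full1_c and the y axis of tray, either way round below 0.1 rad and angle between the z axis of each of full2_c, full1_c and the z axis of tray, either way round below 0.06 rad and x of full1_c in the frame of tray between -0.008 and 0.008 m and y of full1_c in the frame of tray between 0.058 and 0.078 m and z of full1_c in the frame of tray between 0.099 and 0.109 m)) and linear speed of each of half, full1, full2 below 0.02 m/s); the robot touches nothing.
It fails at once if the bottle, the jar or the beaker is shifted by more than 4 cm (distance of any of bottle_c, jar_c, beaker_c from where it was at the start of the episode above 0.04 m).
It fails at once if one of the unwanted cut pieces is shifted by more than 4 cm (distance of any of long_cut_c, thin_cut_c from where it was at the start of the episode above 0.04 m).
It fails at once if a block is let go in the air and falls more than about 13 mm (over 0.5 m/s while not held) ((linear speed of half above 0.5 m/s and contact force between the fingers and half below 0.1 N) or (linear speed of full1 above 0.5 m/s and contact force between the fingers and full1 below 0.1 N) or (linear speed of full2 above 0.5 m/s and contact force between the fingers and full2 below 0.1 N)).
It also fails if it takes over 70 s, if anything falls off the work surface, if the arm or the gripper's body presses on something with over 40 N, if the wrist force passes 120 N, or if a joint passes its speed limit or range.

ROBOT

A 7-joint arm with a two-finger parallel gripper is mounted at the origin on the work surface. World frame = base frame: x ahead of the robot, y to its left, z up, the work surface at z = 0. Lengths are in m, angles in rad, forces in N, time in s.
With the tool pointing down it reaches from about 0.4 to 0.875 m from the base axis. Payload 6.5 kg.
Tool frame: the origin (TCP) lies on the centre line of the jaws, within the pads' length; the fingertips stand 11 mm ahead of it and the grasp point (between the pads) lies 8 mm behind it; z points along the fingers, y is the line along which they close (so a half turn about z gives the same grasp; the last joint's range is limited). The gripper opens to 85 mm and grips with 20 to 120 N. Pads are 22 mm wide; open, the fingers measure 114 mm over their backs; the gripper's body (76 mm by 85 mm) begins 54 mm behind the grasp point. The pads swing forward as they close: fully open they stand 13 mm farther back than shut.
Start: joints at [1.207, 0.536, -0.004, 1.538, 0.003, 1.067, -0.071], TCP at [0.191, -0.621, 0.242] pointing down, gripper open.
Joint ranges: [-2.7, 2.7], [-0.37, 2.16], [-1.27, 1.26], [0.24, 2.4], [-1.31, 4.45], [0.19, 1.91], [-2.76, 2.76]. Speed limits (rad/s): [2.39, 2.39, 3.14, 3.14, 3.14, 3.14, 3.14].

INTERFACE

Orientations are given as a rotation vector (axis times angle).
In Python, from rig import ctrl, eyes, workorder gives the robot as it stands.
- The arm moves only by the tool send_rows, never from a script. Its argument "targets" is a list of rows, each a list of 7 numbers: the shift along the tool's x, y, z in m, then the turn, a rotation vector about the tool's x, y, z in rad, then the gripper command: -1 is fully open, 1 is shut, values between are in proportion. In form: [[x, y, z, ax, ay, az, claw], ...]. A call has 1 to 5 rows; each row is the pose to reach, as a shift and turn from the pose commanded when the call began, along the tool's axes at that moment; what a row does not reach only later rows make up. A row lasts 1/10 s, in which the tool goes at most 50 mm and 8.59 degrees, less where a joint would pass 70% of its speed; a pose out of reach is approached as far as the arm can. A call with a gripper value outside its range is refused whole. The fingers move at their own pace and stop on an object; "force" is the grip in N (left out, the last holds). Time passes only in rows, so rows that repeat a pose let the fingers close. It gives the time, the measured TCP pose, the force, the opening and the grip force at its end, in the units of the state.
- ctrl.get_state(): the state, without advancing time (a new reading comes with each control period).
- eyes.grab_frame(name): name is "scene" or "top"; returns the picture (400x640x3 uint8, blue, green, red); there is no depth.
- eyes.camera_params(name): a dict with "mtx" (3x3 intrinsics, pixels), "R" (3x3) and "t" (3): a world point X has camera coordinates R X + t. Camera axes: x right, y down, z forward; pixel columns grow to the right and rows downward; lengths in m; the calibration is good to about 2 mm. A picture is of the moment at which its call begins. camera_params takes no time and is no camera call.
- workorder.finish_job(): hands the job in; it is judged then, once.
The state is a dict: "t": time; "joints": joint angles; "joint_velocities": joint speeds; "tau": joint torques, N m; "tcp_pos": TCP position; "ee_rot": TCP orientation; "ft_force": force on the tool from outside, world axes, zero at the start; "ft_torque": the same for the moment, N m; "grip_width": opening from 0.0 (shut) to 1.0 (fully open); "finger_force": force on a finger pad.
Only numpy, scipy, OpenCV 4.12 (cv2) and the standard library are available. Lean on these libraries where they do the work, as an engineer would, in place of code of your own. Each camera call takes 0.05 s, during which the arm holds its last target. There are 200 camera calls.

## Working session

There is one attempt and no reset: what is moved stays moved. The work goes in short steps, Python scripts to look and compute and a tool call to move; the robot and the scene stay as the last step left them, time stands still between calls to the robot, and variables do not carry over. Pictures are saved under pics/ and viewed, at most 10 in all, crops included, and the job is handed in when it is done.

Besides the shell and the picture viewer there is one more tool, called after "Request:" as name([rows], argument=value, ...), one row to a line, values as JSON. send_rows: Moves the arm, as the interface text tells. Its arguments: {"type":"object","properties":{"targets":{"type":"array","items":{"type":"array","items":{"type":"number"}}},"force":{"type":"number"}},"required":["targets"]}

```bash
mkdir -p pics; ls; python3 - <<'E'
from rig import ctrl, eyes
import cv2, numpy as np
print(ctrl.get_state())
for n in ("scene","top"):
    im=eyes.grab_frame(n); cv2.imwrite(f"pics/{n}0.png",im); p=eyes.camera_params(n)
    print(n,p["mtx"],p["R"],p["t"], "pos",-np.array(p["R"]).T@np.array(p["t"]))
E
```

```text
pics
{'t': 0.0, 'joints': array([ 1.20677457,  0.53716153, -0.00442017,  1.5388635 ,  0.00261004,
        1.0673223 , -0.07122071]), 'joint_velocities': array([ 4.73624345e-04, -3.15977142e-05,  2.53463675e-04, -1.52095164e-04,
        9.89571694e-04,  1.04432811e-03,  1.63412315e-03]), 'tau': array([ 9.89364707e-04, -5.83420265e+01,  1.04898714e+00, -2.59101355e+01,
        1.23057200e-02,  9.62183025e-03, -2.48280389e-05]), 'tcp_pos': array([ 0.19052451, -0.6208067 ,  0.24142002]), 'ee_rot': array([-3.10513291e+00, -4.65900220e-01,  6.33576393e-04]), 'ft_force': array([-0.95067988, -0.31856192, -0.03438746]), 'ft_torque': array([0.03355852, 0.04774106, 0.00279198]), 'finger_force': 0.0, 'grip_width': 1.000784934564334}
scene [[414.31682852   0.         317.56503721]
 [  0.         414.31682852 195.37098882]
 [  0.           0.           1.        ]] [[ 0.8068755   0.59068014 -0.00699292]
 [ 0.38923638 -0.5405313  -0.74586925]
 [-0.44435004  0.59910173 -0.66605567]] [-0.51787407 -0.12227775  1.48741665] pos [ 1.12638851 -0.65131092  0.89587763]
top [[453.7126371    0.         325.14399525]
 [  0.         453.7126371  197.58307216]
 [  0.           0.           1.        ]] [[ 0.01533767 -0.99981816 -0.01133127]
 [-0.99475557 -0.01411191 -0.10130253]
 [ 0.1011242   0.01282559 -0.99479113]] [0.06542591 0.60831855 1.24882944] pos [0.4778379  0.05798157 1.30469002]
```

View pics/top0.png

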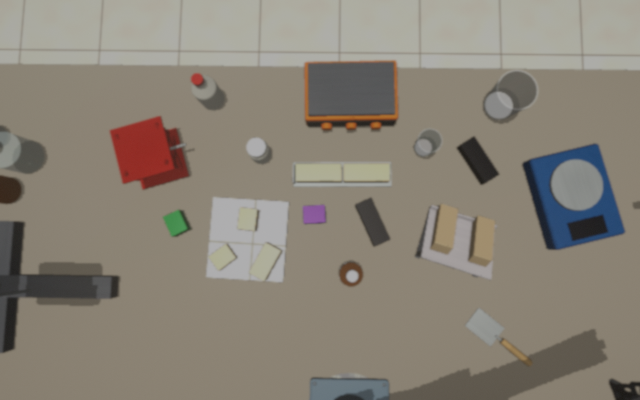

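View pics/scene0.png

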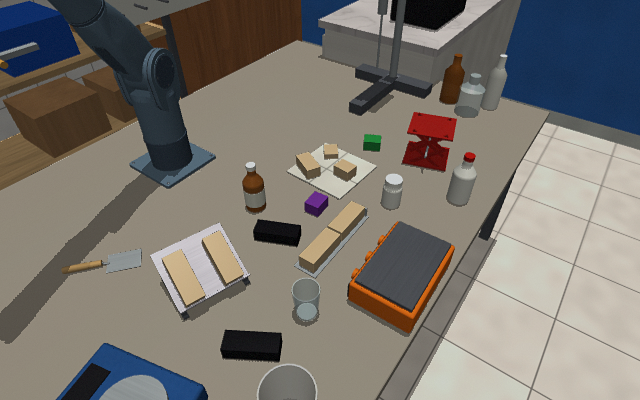

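```bash
python3 - <<'E'
import cv2, numpy as np
t=cv2.imread("pics/top0.png"); s=cv2.imread("pics/scene0.png")
A=cv2.resize(t[190:290,200:300],(400,400),interpolation=cv2.INTER_NEAREST)
B=cv2.resize(t[195:295,410:510],(400,400),interpolation=cv2.INTER_NEAREST)
C=cv2.resize(t[155:192,285:400],(460,148),interpolation=cv2.INTER_NEAREST)
M=np.zeros((548,800,3),np.uint8); M[:400,:400]=A; M[:400,400:]=B; M[400:,:460]=C
D=s[130:200,285:380]; M[408:548,470:660]=cv2.resize(D,(190,140))
cv2.imwrite("pics/m1.png",M)
for n,im,pts in(("top",t,[(247,218),(222,257),(265,262),(320,173),(367,173),(442,230),(484,242),(256,230),(446,250),(240,200),(430,262)]),):
    h=cv2.cvtColor(im,cv2.COLOR_BGR2HSV)
    for u,v in pts: print(n,u,v,h[v,u],im[v,u])
E
```

```text
top 247 218 [ 30  34 174] [151 174 174]
top 222 257 [ 30  35 174] [150 174 174]
top 265 262 [ 30  28 174] [155 174 174]
top 320 173 [ 29  37 174] [149 173 174]
top 367 173 [ 30  41 174] [146 174 174]
top 442 230 [ 19  80 159] [109 141 159]
top 484 242 [ 19  80 160] [110 141 160]
top 256 230 [ 17  14 132] [125 129 132]
top 446 250 [ 18  83 132] [ 89 115 132]
top 240 200 [150   1 172] [172 171 172]
top 430 262 [ 19  40 141] [119 133 141]
```

View pics/m1.png

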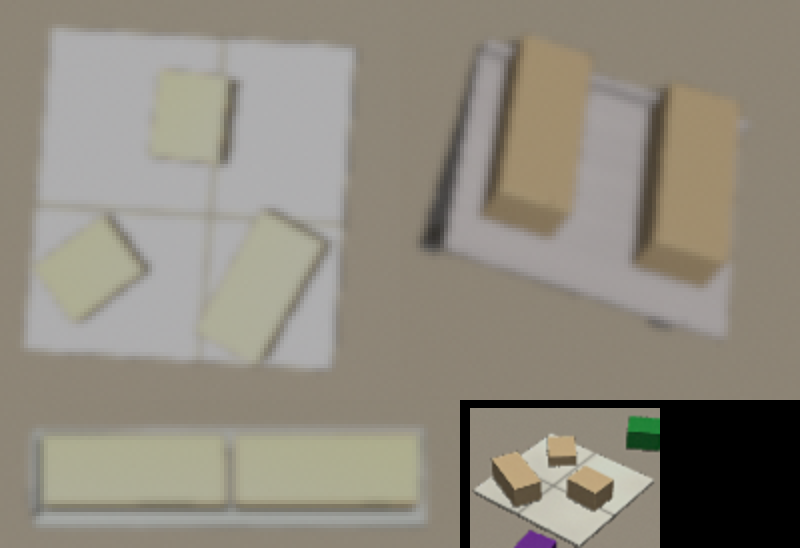

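```bash
cat > h.py <<'E'
import cv2, numpy as np
from rig import ctrl, eyes
P={n:eyes.camera_params(n) for n in("scene","top")}
for p in P.values():
    for k in p: p[k]=np.array(p[k],float)
def ray(n,uv):
    p=P[n]; uv=np.atleast_2d(np.array(uv,float))
    d=np.linalg.solve(p["mtx"],np.c_[uv,np.ones(len(uv))].T)
    return -p["R"].T@p["t"],(p["R"].T@d).T
def plane(n,uv,z):
    c,d=ray(n,uv); return c+d*((z-c[2])/d[:,2])[:,None]
def tri(a,b):
    M={n:P[n]["mtx"]@np.c_[P[n]["R"],P[n]["t"]] for n in P}
    X=cv2.triangulatePoints(M["top"],M["scene"],np.float64(a).reshape(-1,2).T,np.float64(b).reshape(-1,2).T); return (X[:3]/X[3]).T
def proj(n,X):
    p=P[n]; q=p["mtx"]@(p["R"]@np.atleast_2d(X).T+p["t"][:,None]); return (q[:2]/q[2]).T
def blobs(n,im,lo,hi,amin=60,k=4):
    b=cv2.resize(im,None,fx=k,fy=k,interpolation=cv2.INTER_CUBIC)
    m=cv2.inRange(cv2.cvtColor(b,cv2.COLOR_BGR2HSV),lo,hi)
    m=cv2.morphologyEx(m,cv2.MORPH_OPEN,np.ones((9,9)))
    out=[]
    for c in cv2.findContours(m,0,cv2.CHAIN_APPROX_NONE)[0]:
        if cv2.contourArea(c)>amin*k*k: out.append((c.reshape(-1,2)+.5)/k-.5)
    return out
def rect(n,c,z):
    X=plane(n,c,z)[:,:2].astype(np.float32)
    (cx,cy),(w,h),a=cv2.minAreaRect(X*1000)
    if w<h: w,h,a=h,w,a+90
    return cx/1000,cy/1000,w,h,(a+90)%180-90
E
python3 - <<'E'
from h import *
t=cv2.imread("pics/top0.png"); s=cv2.imread("pics/scene0.png")
for nm,lo,hi in(("pale",(24,20,150),(36,70,255)),("orange",(14,60,145),(24,110,255))):
    for c in blobs("top",t,lo,hi):
        print(nm,c.mean(0).round(1),[np.round(rect("top",c,z),3) for z in(.048,.03,.044)], cv2.approxPolyN(np.float32(c).reshape(-1,1,2),4).reshape(-1,2).round(1).tolist() if nm=="orange" else "")
hs=cv2.cvtColor(s,cv2.COLOR_BGR2HSV)
for u,v in((345,168),(330,150),(306,164),(325,250),(345,217),(183,280),(222,257),(340,175)): print(u,v,hs[v,u])
for n in("amber","jar","beaker"): pass
print("bottle",plane("top",[(352,276)],.165),"jar",plane("top",[(256,147)],.1),"beaker",plane("top",[(428,140)],.095))
E
```

```text
pale [221.2 256.8] [array([  0.437,   0.358,  60.921,  50.249, -52.908]), array([  0.437,   0.362,  61.793,  50.969, -52.908]), array([  0.437,   0.359,  61.115,  50.409, -52.908])] 
pale [264.  261.6] [array([  0.427,   0.24 ,  95.665,  50.457, -26.966]), array([  0.426,   0.242,  97.036,  51.18 , -26.966]), array([  0.427,   0.24 ,  95.97 ,  50.618, -26.966])] 
pale [246.6 218.6] [array([ 0.544,  0.291, 61.434, 49.066, -5.604]), array([ 0.545,  0.295, 62.314, 49.769, -5.604]), array([ 0.544,  0.292, 61.629, 49.222, -5.604])] 
pale [366.5 171.3] [array([ 6.81000e-01, -4.00000e-02,  1.32821e+02,  5.02430e+01,
       -8.92130e+01]), array([ 6.84000e-01, -4.10000e-02,  1.34724e+02,  5.09620e+01,
       -8.92150e+01]), array([ 6.82000e-01, -4.00000e-02,  1.33244e+02,  5.04030e+01,
       -8.92130e+01])] 
pale [318.2 171.4] [array([ 6.79000e-01,  9.40000e-02,  1.29121e+02,  5.02600e+01,
       -8.92130e+01]), array([ 6.82000e-01,  9.50000e-02,  1.30971e+02,  5.09800e+01,
       -8.92130e+01]), array([ 6.80000e-01,  9.50000e-02,  1.29532e+02,  5.04200e+01,
       -8.92130e+01])] 
pale [47
[... 1691 characters left out ...]
 255.1999969482422], [477.8999938964844, 214.5]]
orange [446.2 225.6] [array([  0.533,  -0.261, 114.593,  48.547,  -9.914]), array([  0.534,  -0.266, 116.234,  49.242,  -9.914]), array([  0.533,  -0.262, 114.958,  48.701,  -9.914])] [[458.1000061035156, 208.3000030517578], [451.6000061035156, 248.3000030517578], [434.79998779296875, 242.6999969482422], [441.1000061035156, 203.10000610351562]]
345 168 [ 18  86 192]
330 150 [ 19  88 191]
306 164 [ 19  89 192]
325 250 [ 20  84 189]
345 217 [ 18  89 192]
183 280 [ 18  84 201]
222 257 [ 18  82 198]
340 175 [17 89 89]
bottle [[0.39919876 0.00308322 0.165     ]] jar [[0.73513882 0.26261472 0.1       ]] beaker [[ 0.76149172 -0.20255958  0.095     ]]
```

```bash
python3 - <<'E'
from h import *
np.set_printoptions(suppress=True,precision=4)
t=cv2.imread("pics/top0.png"); s=cv2.imread("pics/scene0.png")
q=lambda c: cv2.approxPolyN(np.float32(c).reshape(-1,1,2),4).reshape(-1,2)
def order(Q,n): # sort by angle of world plane points
    X=plane(n,Q,.08)[:,:2]; d=X-X.mean(0); return Q[np.argsort(np.arctan2(d[:,1],d[:,0]))]
S=[c for c in blobs("scene",s,(13,60,165),(24,120,255),100)]
T=[c for c in blobs("top",t,(24,20,150),(36,70,255))+blobs("top",t,(14,60,145),(24,110,255)) if c.mean(0)[1]>100]
for c in S: print("scene",c.mean(0).round(1),len(c), cv2.contourArea(np.float32(c)))
for c in T:
    Q=order(q(c),"top")
    best=None
    for d in S:
        D=order(q(d),"scene")
        for k in range(4):
            E=np.roll(D,k,0); X=tri(Q,E)
            e=max(np.abs(proj("top",X)-Q).max(),np.abs(proj("scene",X)-E).max())
            if X[:,2].min()>0 and X[:,2].max()<.2 and(best is None or e<best[0]): best=(e,X)
    if best is None: print("none",c.mean(0)); continue
    e,X=best; print("top",c.mean(0).round(1),"err px",round(e,2),"centre",X.mean(0),"z",X[:,2],"edges",np.linalg.norm(X-np.roll(X,1,0),axis=1))
    if X[:,2].ptp() if hasattr(X,'ptp') else np.ptp(X[:,2])>.04:
        print(X)
E
```

```text
scene [183.6 276.3] 536 1100.375
scene [222.6 256.1] 493 953.78125
scene [319.1 245. ] 347 609.46875
scene [346.1 216.1] 312 490.0
scene [344.8 165.1] 169 142.15625
scene [307.6 160.6] 214 222.0
scene [330.6 148.7] 173 119.46875
top [221.2 256.8] err px 0.69 centre [0.436  0.3617 0.0277] z [0.0289 0.0281 0.0259 0.028 ] edges [0.0605 0.0488 0.0625 0.0505]
top [264.  261.6] err px 0.62 centre [0.4263 0.2395 0.0448] z [0.0444 0.0448 0.0444 0.0458] edges [0.0493 0.0951 0.0498 0.0958]
top [246.6 218.6] err px 0.43 centre [0.5434 0.2912 0.0451] z [0.0464 0.046  0.045  0.0431] edges [0.0504 0.0596 0.0493 0.062 ]
top [366.5 171.3] err px 1.03 centre [ 0.6812 -0.0415  0.0424] z [0.0424 0.0459 0.0409 0.0405] edges [0.1309 0.0502 0.1337 0.0499]
top [318.2 171.4] err px 0.59 centre [0.6792 0.0939 0.0432] z [0.0423 0.0443 0.0426 0.0436] edges [0.1288 0.0499 0.13   0.0486]
top [484.4 237.8] err px 0.75 centre [ 0.5015 -0.3509  0.093 ] z [0.1232 0.0617 0.0626 0.1244] edges [0.0483 0.129  0.0485 0.1294]
[[ 0.4402 -0.3575  0.1232]
 [ 0.5487 -0.3905  0.0617]
 [ 0.5631 -0.3442  0.0626]
 [ 0.4542 -0.3113  0.1244]]
top [446.2 225.6] err px 0.53 centre [ 0.5319 -0.251   0.0923] z [0.1222 0.0618 0.0617 0.1235] edges [0.047  0.1292 0.0486 0.1288]
[[ 0.4703 -0.2563  0.1222]
 [ 0.5791 -0.2912  0.0618]
 [ 0.5931 -0.2447  0.0617]
 [ 0.4851 -0.2117  0.1235]]
```

```bash
cat > plan.py <<'E'
"""World waypoints -> tool-frame shifts, one per call. Pose: x,y,z of TCP (m), yaw of tool x (deg), tilt T: tool as rotated by R0=Rz(yaw)Rx(pi), then extra rotation about world axis."""
from h import *
from scipy.spatial.transform import Rotation as Ro
np.set_printoptions(suppress=True,precision=4)
def down(yaw): return Ro.from_euler("z",yaw,degrees=True)*Ro.from_euler("x",180,degrees=True)
def state(): s=ctrl.get_state(); return s,np.array(s["tcp_pos"]),Ro.from_rotvec(s["ee_rot"])
def go(wps,p=None,R=None):
    if p is None: _,p,R=state()
    for w in wps:
        q=np.array(w[:3]); S=w[3] if isinstance(w[3],Ro) else down(w[3])
        d=np.round(R.inv().apply(q-p),4); r=np.round((R.inv()*S).as_rotvec(),3)
        print([*map(float,d),*map(float,r)],"len %.3f ang %.2f"%(np.linalg.norm(d),np.linalg.norm(r)))
        p=p+R.apply(d); R=R*Ro.from_rotvec(r)
    return p,R
def show():
    s,p,R=state(); M=R.as_matrix()
    print("t %.2f"%s["t"],"tcp",p,"yaw x %.2f y %.2f"%tuple(np.degrees(np.arctan2(M[1,:2],M[0,:2]))),"tilt z",M[:,2],"j",np.round(s["joints"],2),"grip %.3f f %.1f"%(s["grip_width"],s["finger_force"]),"ft",np.round(s["ft_force"],1))
E
python3 -c "
from plan import *
go([(.33,-.51,.26,48.5),(.45,-.36,.26,80),(.53,-.16,.26,111.3),(.55,.06,.26,142.7),(.544,.2915,.2,174.4)])"
```

```text
[0.1659, -0.0651, -0.0184, -0.002, -0.0, -0.549] len 0.179 ang 0.55
[0.1918, -0.0095, 0.0, 0.001, -0.0, -0.549] len 0.192 ang 0.55
[0.2109, 0.044, 0.0, -0.0, -0.0, -0.547] len 0.215 ang 0.55
[0.1976, 0.0986, 0.0001, -0.0, -0.0, -0.548] len 0.221 ang 0.55
[0.145, 0.1806, 0.06, 0.0, -0.0, -0.553] len 0.239 ang 0.55
```

Request:
send_rows([
  [0.166,-0.065,-0.018,0,0,-0.55,-1],
  [0.166,-0.065,-0.018,0,0,-0.55,-1],
  [0.166,-0.065,-0.018,0,0,-0.55,-1],
  [0.166,-0.065,-0.018,0,0,-0.55,-1],
  [0.166,-0.065,-0.018,0,0,-0.55,-1],
])

```text
t: 0.6
tcp_pos: [0.3357, -0.5064, 0.2606]
ee_rot: [-2.856, -1.308, -0.006]
ft_force: [-0.5, -0.7, 0.2]
grip_width: 1.002
finger_force: 0.0
```

Request:
send_rows([
  [0.192,-0.01,0,0,0,-0.55,-1],
  [0.192,-0.01,0,0,0,-0.55,-1],
  [0.192,-0.01,0,0,0,-0.55,-1],
  [0.192,-0.01,0,0,0,-0.55,-1],
  [0.192,-0.01,0,0,0,-0.55,-1],
])

```text
t: 1.1
tcp_pos: [0.454, -0.3539, 0.2602]
ee_rot: [-2.393, -2.034, -0.006]
ft_force: [0.2, 0.3, 0.1]
grip_width: 1.0
finger_force: 0.0
```

```bash
python3 -c "
from plan import *
show(); go([(.53,-.16,.26,111.3),(.55,.06,.26,142.7),(.544,.2915,.2,174.4)])"
```

```text
t 1.10 tcp [ 0.454  -0.3539  0.2602] yaw x 80.71 y -9.29 tilt z [ 0.0022  0.0034 -1.    ] j [ 0.85  0.42 -0.35  1.71  0.16  1.05  0.29] grip 1.000 f 0.0 ft [0.2 0.3 0.1]
[0.2036, 0.0437, 0.001, 0.003, -0.003, -0.534] len 0.208 ang 0.53
[0.1977, 0.0986, 0.0001, -0.0, -0.0, -0.548] len 0.221 ang 0.55
[0.145, 0.1806, 0.06, -0.0, -0.0, -0.553] len 0.239 ang 0.55
```

Request:
send_rows([
  [0.207,0.043,0,0,0,-0.54,-1],
  [0.207,0.043,0,0,0,-0.54,-1],
  [0.207,0.043,0,0,0,-0.54,-1],
  [0.207,0.043,0,0,0,-0.54,-1],
  [0.207,0.043,0,0,0,-0.54,-1],
])

```text
t: 1.6
tcp_pos: [0.5293, -0.1578, 0.2604]
ee_rot: [-1.768, -2.596, -0.005]
ft_force: [0.0, -0.4, -0.2]
grip_width: 0.997
finger_force: 0.0
```

Request:
send_rows([
  [0.198,0.099,0,0,0,-0.55,-1],
  [0.198,0.099,0,0,0,-0.55,-1],
  [0.198,0.099,0,0,0,-0.55,-1],
  [0.198,0.099,0,0,0,-0.55,-1],
  [0.198,0.099,0,0,0,-0.55,-1],
])

```text
t: 2.1
tcp_pos: [0.549, 0.0607, 0.2602]
ee_rot: [-1.001, -2.977, -0.003]
ft_force: [0.1, -0.1, 0.4]
grip_width: 0.999
finger_force: 0.0
```

Request:
send_rows([
  [0.145,0.18,0.06,0,0,-0.55,-1],
  [0.145,0.18,0.06,0,0,-0.55,-1],
  [0.145,0.18,0.06,0,0,-0.55,-1],
  [0.145,0.18,0.06,0,0,-0.55,-1],
  [0.145,0.18,0.06,0,0,-0.55,-1],
])

```text
t: 2.6
tcp_pos: [0.5436, 0.2889, 0.1987]
ee_rot: [-0.162, -3.136, 0.001]
ft_force: [-0.2, 0.2, -0.5]
grip_width: 0.997
finger_force: 0.0
```

```bash
python3 -c "
from plan import *
show(); go([(.544,.2915,.1,174.4),(.544,.2915,.028,174.4)])"
```

```text
t 2.60 tcp [0.5436 0.2889 0.1987] yaw x 174.08 y 84.08 tilt z [-0.0014 -0.0005 -1.    ] j [-0.03  0.66 -0.78  1.64  0.51  1.07  0.51] grip 0.997 f 0.0 ft [-0.2  0.2 -0.5]
[-0.0003, 0.0027, 0.0987, -0.001, -0.001, -0.006] len 0.099 ang 0.01
[-0.0, 0.0, 0.072, 0.0, -0.0, 0.0] len 0.072 ang 0.00
```

Request:
send_rows([
  [0,0.0025,0.1,0,0,-0.005,-1],
  [0,0.0025,0.1,0,0,-0.005,-1],
  [0,0.0025,0.1,0,0,-0.005,-1],
  [0,0.0025,0.13,0,0,-0.005,-1],
  [0,0.0025,0.155,0,0,-0.005,-1],
])

```text
t: 3.1
tcp_pos: [0.5459, 0.2896, 0.0465]
ee_rot: [0.16, 3.135, 0.0]
ft_force: [0.2, 0.1, -0.6]
grip_width: 1.002
finger_force: 0.0
```

Request:
send_rows([
  [0,0,0.01,0,0,0,-1],
  [0,0,0.02,0,0,0,-1],
  [0,0,0.02,0,0,0,-1],
])

```text
t: 3.4
tcp_pos: [0.5443, 0.2899, 0.0256]
ee_rot: [0.157, 3.137, -0.001]
ft_force: [-0.1, -0.1, -0.1]
grip_width: 0.997
finger_force: 0.0
```

```bash
python3 -c "
from plan import *
show()"
```

```text
t 3.40 tcp [0.5443 0.2899 0.0256] yaw x 174.27 y 84.27 tilt z [ 0.0002 -0.0003 -1.    ] j [-0.12  0.88 -0.64  1.71  0.69  0.8   0.38] grip 0.997 f 0.0 ft [-0.1 -0.1 -0.1]
```

Request:
send_rows([
  [0,0.001,0.001,0,0,0,1],
  [0,0.001,0.001,0,0,0,1],
  [0,0.001,0.001,0,0,0,1],
  [0,0.001,0.001,0,0,0,1],
  [0,0.001,0.001,0,0,0,1],
], force=45)

```text
t: 3.9
tcp_pos: [0.5446, 0.292, 0.0254]
ee_rot: [0.155, 3.136, 0.001]
ft_force: [-0.7, 0.0, 6.5]
grip_width: 0.582
finger_force: 47.8
```

Request:
send_rows([
  [0,0,0,0,0,0,1],
  [0,0,0,0,0,0,1],
  [0,0,0,0,0,0,1],
])

```text
t: 4.2
tcp_pos: [0.5446, 0.2919, 0.0254]
ee_rot: [0.155, 3.136, 0.001]
ft_force: [-0.0, -0.5, 6.5]
grip_width: 0.575
finger_force: 47.8
```

```bash
python3 -c "
from plan import *
show()
a=np.radians(.8); print('half slot',[.681-.102*np.sin(a),.0273+.102*np.cos(a)])
go([(.544,.2915,.15,174.4),(.58,.23,.2,145),(.6796,.129,.17,108),(.6796,.129,.11,90.8),(.6796,.129,.08,90.8)])"
```

```text
t 4.20 tcp [0.5446 0.2919 0.0254] yaw x 174.34 y 84.34 tilt z [ 0.0015  0.0007 -1.    ] j [-0.12  0.88 -0.64  1.71  0.69  0.79  0.38] grip 0.575 f 47.8 ft [-0.  -0.5  6.5]
half slot [np.float64(0.6795758576054073), np.float64(0.12929005744894903)]
[0.0004, -0.0004, -0.1246, 0.001, 0.001, -0.001] len 0.125 ang 0.00
[-0.0419, -0.0577, -0.05, -0.0, 0.0, 0.513] len 0.087 ang 0.51
[-0.1395, -0.0256, 0.0301, 0.0, 0.0, 0.646] len 0.145 ang 0.65
[0.0, -0.0001, 0.06, 0.0, 0.0, 0.3] len 0.060 ang 0.30
[0.0, 0.0, 0.03, 0.0, 0.0, 0.0] len 0.030 ang 0.00
```

Request:
send_rows([
  [0,0,-0.02,0,0,0,1],
  [0,0,-0.06,0,0,0,1],
  [0,0,-0.1,0,0,0,1],
  [0,0,-0.125,0,0,0,1],
])

```text
t: 4.6
tcp_pos: [0.5446, 0.2925, 0.1535]
ee_rot: [0.154, 3.135, 0.004]
ft_force: [0.0, -0.4, -1.0]
grip_width: 0.576
finger_force: 47.0
```

Request:
send_rows([
  [-0.042,-0.058,-0.05,0,0,0.51,1],
  [-0.042,-0.058,-0.05,0,0,0.51,1],
  [-0.042,-0.058,-0.05,0,0,0.51,1],
  [-0.042,-0.058,-0.05,0,0,0.51,1],
])

```text
t: 5.0
tcp_pos: [0.581, 0.2285, 0.2015]
ee_rot: [0.952, 2.992, 0.002]
ft_force: [-0.6, 0.6, -0.3]
grip_width: 0.578
finger_force: 47.1
```

Request:
send_rows([
  [-0.14,-0.026,0.03,0,0,0.65,1],
  [-0.14,-0.026,0.03,0,0,0.65,1],
  [-0.14,-0.026,0.03,0,0,0.65,1],
  [-0.14,-0.026,0.03,0,0,0.65,1],
  [-0.14,-0.026,0.03,0,0,0.65,1],
])

```text
t: 5.5
tcp_pos: [0.6805, 0.1264, 0.1698]
ee_rot: [-1.859, -2.532, 0.0]
ft_force: [-0.6, 0.9, -0.7]
grip_width: 0.575
finger_force: 47.1
```

Request:
send_rows([
  [0,0,0.05,0,0,0.3,1],
  [0,0,0.05,0,0,0.3,1],
  [0,0,0.05,0,0,0.3,1],
  [0,0,0.05,0,0,0.3,1],
])

```text
t: 5.9
tcp_pos: [0.6806, 0.1289, 0.1209]
ee_rot: [2.203, 2.239, 0.003]
ft_force: [0.0, -0.8, 0.6]
grip_width: 0.579
finger_force: 47.1
```

```bash
python3 -c "
from plan import *
show(); go([(.6796,.1293,.075,90.8)])
t=eyes.grab_frame('top'); cv2.imwrite('pics/top1.png',t)
s=eyes.grab_frame('scene'); cv2.imwrite('pics/s1.png',s)
cv2.imwrite('pics/m2.png',np.vstack([cv2.resize(s[120:270,270:430],(640,600))[:600]]))
"
```

```text
t 5.90 tcp [0.6806 0.1289 0.1209] yaw x 90.94 y 0.94 tilt z [ 0.0019  0.0009 -1.    ] j [-0.01  0.77 -0.38  1.48  0.33  0.95 -0.47] grip 0.579 f 47.1 ft [ 0.  -0.8  0.6]
[0.0004, -0.0011, 0.0459, 0.002, -0.001, 0.002] len 0.046 ang 0.00
```

View pics/m2.png

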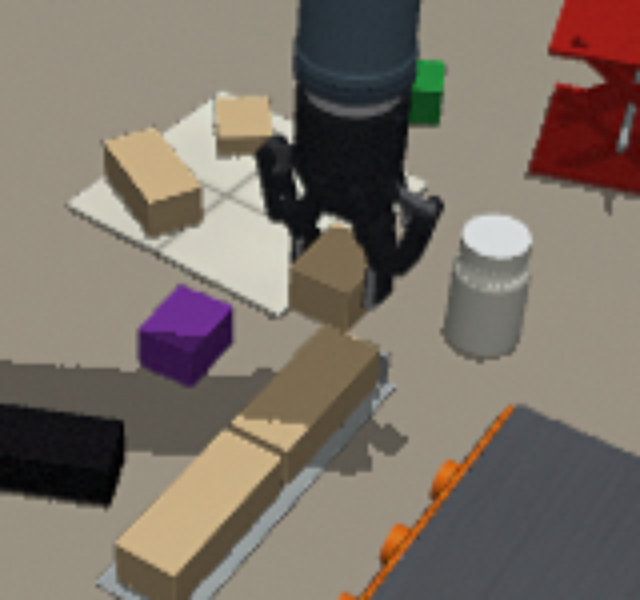

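Request:
send_rows([
  [0,-0.001,0.02,0,0,0,1],
  [0,-0.001,0.04,0,0,0,1],
  [0,-0.001,0.052,0,0,0,1],
  [0,-0.001,0.055,0,0,0,1],
  [0,-0.001,0.055,0,0,0,1],
])

```text
t: 6.5
tcp_pos: [0.6792, 0.1283, 0.0645]
ee_rot: [-2.207, -2.235, -0.0]
ft_force: [-0.0, -0.6, -0.7]
grip_width: 0.579
finger_force: 47.2
```

Request:
send_rows([
  [0,0,0.002,0,0,0,1],
  [0,0,0.004,0,0,0,1],
  [0,0,0.004,0,0,0,1],
])

```text
t: 6.8
tcp_pos: [0.6798, 0.1285, 0.0615]
ee_rot: [2.207, 2.234, 0.002]
ft_force: [-1.0, 0.2, 4.1]
grip_width: 0.577
finger_force: 47.6
```

```bash
python3 -c "
from plan import *
show(); go([(.6796,.1293,.0614,90.8)])"
```

```text
t 6.80 tcp [0.6798 0.1285 0.0615] yaw x 90.70 y 0.70 tilt z [ 0.0018  0.0004 -1.    ] j [-0.02  0.85 -0.36  1.5   0.36  0.86 -0.49] grip 0.577 f 47.6 ft [-1.   0.2  4.1]
[0.0008, -0.0002, 0.0001, 0.002, -0.0, -0.002] len 0.001 ang 0.00
```

Request:
send_rows([
  [0,0,0,0,0,0,0.1],
  [0,0,0,0,0,0,-0.3],
  [0,0,0,0,0,0,-1],
  [0,0,0,0,0,0,-1],
  [0,0,0,0,0,0,-1],
])

```text
t: 7.3
tcp_pos: [0.6788, 0.1281, 0.06]
ee_rot: [-2.208, -2.235, 0.001]
ft_force: [0.1, -0.2, 0.3]
grip_width: 1.001
finger_force: 0.0
```

```bash
cat >> plan.py <<'E'
from scipy.spatial.transform import Slerp
psi=np.radians(-17.); n=np.array([.5*np.cos(psi),.5*np.sin(psi),np.cos(np.pi/6)])
def rackR(s=-1):
    y=s*np.array([-np.sin(psi),np.cos(psi),0]); z=-n; return Ro.from_matrix(np.c_[np.cross(y,z),y,z])
TOP={"A":np.array([.532,-.251,.0945]),"B":np.array([.5015,-.351,.0945])}
def between(R0,R1,k): return Slerp([0,1],Ro.concatenate([R0,R1]))(np.linspace(0,1,k+1)[1:])
E
python3 -c "
from plan import *
show(); s,p,R=state(); up=p+[0,0,.14]
S=between(R,rackR(-1),4); h=TOP['A']+.1*n; print(h,[r.as_rotvec() for r in S], S[1].as_matrix()[:,2],S[2].as_matrix()[:,2])
go([(*up,R),(.68,.03,.22,S[0]),(.66,-.08,.23,S[1]),(.63,-.19,.22,S[2]),(*h,S[3]),(*(TOP['A']+.02*n),S[3]),(*(TOP['A']-.024*n),S[3])])"
```

```text
t 7.30 tcp [0.6788 0.1281 0.06  ] yaw x 90.69 y 0.69 tilt z [-0.0004 -0.0001 -1.    ] j [-0.02  0.85 -0.36  1.5   0.36  0.86 -0.49] grip 1.001 f 0.0 ft [ 0.1 -0.2  0.3]
[ 0.5798 -0.2656  0.1811] [array([-2.6319, -1.6579,  0.2325]), array([-2.9   , -0.9944,  0.448 ]), array([-3.0003, -0.2826,  0.6355]), array([-2.9302,  0.4379,  0.7852])] [-0.2845 -0.0522 -0.9573] [-0.4073  0.0222 -0.913 ]
[-0.0, -0.0001, -0.14, 0.0, 0.0, 0.0] len 0.140 ang 0.00
[-0.0981, 0.0, -0.02, 0.123, -0.089, 0.458] len 0.100 ang 0.48
[-0.1084, 0.029, -0.0005, 0.122, -0.09, 0.457] len 0.112 ang 0.48
[-0.0868, 0.0708, 0.0238, 0.123, -0.089, 0.458] len 0.115 ang 0.48
[-0.0442, 0.0697, 0.0543, 0.122, -0.09, 0.458] len 0.099 ang 0.48
[0.0, -0.0001, 0.08, 0.0, 0.0, -0.0] len 0.080 ang 0.00
[0.0001, 0.0, 0.044, 0.0, 0.0, -0.0] len 0.044 ang 0.00
```

Request:
send_rows([
  [0,0,-0.03,0,0,0,-1],
  [0,0,-0.07,0,0,0,-1],
  [0,0,-0.11,0,0,0,-1],
  [0,0,-0.14,0,0,0,-1],
])

```text
t: 7.7
tcp_pos: [0.6796, 0.1284, 0.203]
ee_rot: [2.207, 2.234, 0.003]
ft_force: [0.0, 0.6, 0.7]
grip_width: 1.001
finger_force: 0.0
```

Request:
send_rows([
  [-0.098,0,-0.02,0.122,-0.09,0.458,-1],
  [-0.098,0,-0.02,0.122,-0.09,0.458,-1],
  [-0.098,0,-0.02,0.122,-0.09,0.458,-1],
  [-0.098,0,-0.02,0.122,-0.09,0.458,-1],
  [-0.098,0,-0.02,0.122,-0.09,0.458,-1],
])

```text
t: 8.2
tcp_pos: [0.68, 0.0316, 0.2197]
ee_rot: [-2.629, -1.662, 0.231]
ft_force: [-0.9, 0.7, -0.7]
grip_width: 0.996
finger_force: 0.0
```

Request:
send_rows([
  [-0.108,0.029,0,0.122,-0.09,0.458,-1],
  [-0.108,0.029,0,0.122,-0.09,0.458,-1],
  [-0.108,0.029,0,0.122,-0.09,0.458,-1],
  [-0.108,0.029,0,0.122,-0.09,0.458,-1],
  [-0.108,0.029,0,0.122,-0.09,0.458,-1],
])

```text
t: 8.7
tcp_pos: [0.6604, -0.0772, 0.229]
ee_rot: [-2.897, -1.001, 0.446]
ft_force: [0.2, 0.0, 0.1]
grip_width: 0.999
finger_force: 0.0
```

```bash
python3 -c "
from plan import *
show(); s,p,R=state()
t=eyes.grab_frame('top'); cv2.imwrite('pics/top2.png',t)
for c in blobs('top',t,(22,18,110),(38,80,255)):
    r=rect('top',c,.084)
    if c.mean(0)[1]>100: print(c.mean(0).round(1),np.round(r,4), np.round(rect('top',c,.044),4))
S=between(R,rackR(-1),2); h=TOP['A']+.1*n
go([(.63,-.19,.22,S[0]),(*h,S[1]),(*(TOP['A']+.02*n),S[1]),(*(TOP['A']-.024*n),S[1])])"
```

```text
t 8.70 tcp [ 0.6604 -0.0772  0.229 ] yaw x 39.17 y -52.88 tilt z [-0.2833 -0.0522 -0.9576] j [ 0.1   0.76 -0.14  1.22  0.15  1.46 -0.96] grip 0.999 f 0.0 ft [0.2 0.  0.1]
[222.2 256.9] [  0.4385   0.3471  64.2978  51.022  -53.7891] [  0.4372   0.3566  66.4048  52.6939 -53.7891]
[265.  261.4] [  0.4294   0.2327  98.7165  54.4569 -28.6508] [  0.4278   0.2384 101.9512  56.2414 -28.6508]
[328.3 171.2] [  0.6742   0.0661 194.1959  61.0143  88.6849] [  0.6807   0.0664 200.5594  63.0136  88.6848]
[-0.0898, 0.0726, 0.0234, 0.123, -0.09, 0.462] len 0.118 ang 0.49
[-0.0444, 0.0696, 0.0542, 0.123, -0.09, 0.46] len 0.099 ang 0.48
[0.0001, -0.0, 0.08, 0.0, 0.0, 0.0] len 0.080 ang 0.00
[-0.0, -0.0, 0.044, 0.0, 0.0, 0.0] len 0.044 ang 0.00
```

Request:
send_rows([
  [-0.09,0.073,0.023,0.123,-0.09,0.462,-1],
  [-0.09,0.073,0.023,0.123,-0.09,0.462,-1],
  [-0.09,0.073,0.023,0.123,-0.09,0.462,-1],
  [-0.09,0.073,0.023,0.123,-0.09,0.462,-1],
  [-0.09,0.073,0.023,0.123,-0.09,0.462,-1],
])

```text
t: 9.25
tcp_pos: [0.6299, -0.1911, 0.2207]
ee_rot: [-3.0, -0.282, 0.634]
ft_force: [-0.6, 1.0, 0.3]
grip_width: 1.004
finger_force: 0.0
```

Request:
send_rows([
  [-0.044,0.07,0.054,0.123,-0.09,0.46,-1],
  [-0.044,0.07,0.054,0.123,-0.09,0.46,-1],
  [-0.044,0.07,0.054,0.123,-0.09,0.46,-1],
  [-0.044,0.07,0.054,0.123,-0.09,0.46,-1],
  [-0.044,0.07,0.054,0.123,-0.09,0.46,-1],
])

```text
t: 9.75
tcp_pos: [0.5809, -0.2659, 0.1828]
ee_rot: [-2.931, 0.437, 0.781]
ft_force: [0.3, 1.5, 0.9]
grip_width: 1.001
finger_force: 0.0
```

```bash
python3 -c "
from plan import *
show(); s,p,R=state()
t=eyes.grab_frame('top'); cv2.imwrite('pics/top3.png',t); sc=eyes.grab_frame('scene'); cv2.imwrite('pics/s3.png',sc)
M=np.zeros((600,800,3),np.uint8); M[:200]=cv2.resize(t[160:190,280:400],(800,200)); M[200:]=cv2.resize(sc[130:310,130:490],(800,400)); cv2.imwrite('pics/m3.png',M)
R1=rackR(-1)
go([(*(TOP['A']+.02*n),R1),(*(TOP['A']-.024*n),R1)])"
```

```text
t 9.75 tcp [ 0.5809 -0.2659  0.1828] yaw x -16.93 y -106.97 tilt z [-0.4759  0.1461 -0.8673] j [ 0.3   0.91  0.1   1.12 -0.04  1.63 -1.48] grip 1.001 f 0.0 ft [0.3 1.5 0.9]
[-0.0002, 0.0001, 0.0826, 0.0, -0.003, 0.001] len 0.083 ang 0.00
[-0.0, -0.0, 0.044, 0.0, -0.0, 0.0] len 0.044 ang 0.00
```

View pics/m3.png

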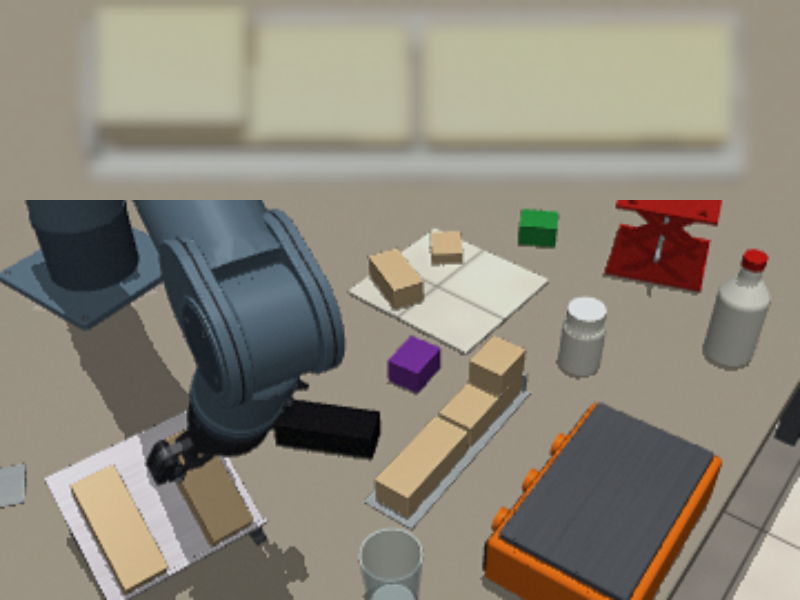

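Request:
send_rows([
  [0,0,0.03,0,-0.003,0,-1],
  [0,0,0.06,0,-0.003,0,-1],
  [0,0,0.082,0,-0.003,0,-1],
  [0,0,0.082,0,-0.003,0,-1],
])

```text
t: 10.25
tcp_pos: [0.5386, -0.254, 0.1101]
ee_rot: [-2.926, 0.44, 0.794]
ft_force: [-0.5, 0.4, -0.3]
grip_width: 1.0
finger_force: 0.0
```

Request:
send_rows([
  [0,0,0.015,0,0,0,-1],
  [0,0,0.03,0,0,0,-1],
  [0,0,0.044,0,0,0,-1],
  [0,0,0.044,0,0,0,-1],
  [0,0,0.044,0,0,0,-1],
])

```text
t: 10.75
tcp_pos: [0.5198, -0.2502, 0.0742]
ee_rot: [-2.929, 0.447, 0.787]
ft_force: [0.7, -0.4, 0.3]
grip_width: 0.998
finger_force: 0.0
```

```bash
python3 -c "
from plan import *
show(); R1=rackR(-1)
go([(*(TOP['A']-.024*n),R1)])
# half check from top3
t=cv2.imread('pics/top3.png')
y=.0273; print('pred half left/right edges px', proj('top',[[.6796,.0273+.133,.084],[.6796,.0273+.071,.084],[.6546,.12,.084],[.7046,.12,.084]]))
g=t[160:190,285:325].astype(int); print(t[170,288:324,0]); print(t[160:190,305,0])"
```

```text
t 10.75 tcp [ 0.5198 -0.2502  0.0742] yaw x -17.41 y -107.32 tilt z [-0.4789  0.1468 -0.8655] j [ 0.3   0.93  0.09  1.38 -0.03  1.36 -1.49] grip 0.998 f 0.0 ft [ 0.7 -0.4  0.3]
[0.0001, -0.0028, 0.0005, -0.0, 0.001, -0.006] len 0.003 ang 0.01
pred half left/right edges px [[293.8062 168.7724]
 [316.5548 169.0752]
 [308.4144 178.0616]
 [308.7638 159.9138]]
[130 130 131 136 145 151 152 159 162 162 162 162 162 161 162 161 161 161
 161 161 160 161 161 160 160 160 160 154 142 135 146 157 160 160 160 160]
[129 145 156 157 158 159 159 160 160 160 161 161 162 163 163 163 164 154
 123  93  91  92 123 162 177 172 156 139 132 131]
```

Request:
send_rows([
  [0,-0.002,0,0,0,-0.005,1],
  [0,-0.002,0,0,0,-0.005,1],
  [0,-0.002,0,0,0,-0.005,1],
  [0,-0.002,0,0,0,-0.005,1],
  [0,-0.002,0,0,0,-0.005,1],
], force=60)

```text
t: 11.25
tcp_pos: [0.5205, -0.2487, 0.0741]
ee_rot: [-2.93, 0.441, 0.785]
ft_force: [2.1, 0.3, 3.8]
grip_width: 0.575
finger_force: 64.0
```

Request:
send_rows([
  [0,0,0,0,0,0,1],
  [0,0,0,0,0,0,1],
])

```text
t: 11.45
tcp_pos: [0.5205, -0.2487, 0.0741]
ee_rot: [-2.93, 0.441, 0.785]
ft_force: [4.9, -0.5, 5.4]
grip_width: 0.578
finger_force: 64.1
```

```bash
python3 -c "
from plan import *
show(); s,p,R=state(); T=down(90.8)
S=between(R,T,4)
go([(*(p+.12*n),R),(.61,-.17,.235,S[0]),(.65,-.08,.24,S[1]),(.67,0,.22,S[2]),(.681,.0273,.15,S[3]),(.681,.0273,.11,S[3])])"
```

```text
t 11.45 tcp [ 0.5205 -0.2487  0.0741] yaw x -17.15 y -107.13 tilt z [-0.478   0.1469 -0.866 ] j [ 0.3   0.93  0.08  1.38 -0.03  1.36 -1.48] grip 0.578 f 64.1 ft [ 4.9 -0.5  5.4]
[-0.0, -0.0001, -0.12, 0.0, 0.0, 0.0] len 0.120 ang 0.00
[-0.0265, -0.1014, -0.0506, -0.123, 0.09, -0.459] len 0.116 ang 0.48
[0.0511, -0.0822, -0.0188, -0.123, 0.089, -0.458] len 0.099 ang 0.48
[0.0687, -0.049, 0.0092, -0.122, 0.09, -0.459] len 0.085 ang 0.48
[0.0371, 0.0049, 0.0661, -0.123, 0.089, -0.459] len 0.076 ang 0.48
[0.0, 0.0, 0.04, -0.0, 0.0, 0.0] len 0.040 ang 0.00
```

Request:
send_rows([
  [0,0,-0.02,0,0,0,1],
  [0,0,-0.05,0,0,0,1],
  [0,0,-0.09,0,0,0,1],
  [0,0,-0.12,0,0,0,1],
])

```text
t: 11.85
tcp_pos: [0.5771, -0.2665, 0.1783]
ee_rot: [-2.928, 0.442, 0.79]
ft_force: [0.8, -0.5, -2.4]
grip_width: 0.576
finger_force: 63.3
```

Request:
send_rows([
  [-0.026,-0.101,-0.051,-0.123,0.09,-0.459,1],
  [-0.026,-0.101,-0.051,-0.123,0.09,-0.459,1],
  [-0.026,-0.101,-0.051,-0.123,0.09,-0.459,1],
  [-0.026,-0.101,-0.051,-0.123,0.09,-0.459,1],
  [-0.026,-0.101,-0.051,-0.123,0.09,-0.459,1],
])

```text
t: 12.35
tcp_pos: [0.6088, -0.1707, 0.2338]
ee_rot: [-2.999, -0.28, 0.642]
ft_force: [0.3, -0.4, -3.3]
grip_width: 0.575
finger_force: 63.3
```

Request:
send_rows([
  [0.051,-0.082,-0.019,-0.123,0.089,-0.459,1],
  [0.051,-0.082,-0.019,-0.123,0.089,-0.459,1],
  [0.051,-0.082,-0.019,-0.123,0.089,-0.459,1],
  [0.051,-0.082,-0.019,-0.123,0.089,-0.459,1],
  [0.051,-0.082,-0.019,-0.123,0.089,-0.459,1],
])

```text
t: 12.85
tcp_pos: [0.6486, -0.084, 0.2385]
ee_rot: [-2.902, -0.985, 0.457]
ft_force: [-0.2, -1.3, -2.4]
grip_width: 0.575
finger_force: 63.3
```

Request:
send_rows([
  [0.069,-0.049,0.009,-0.122,0.09,-0.459,1],
  [0.069,-0.049,0.009,-0.122,0.09,-0.459,1],
  [0.069,-0.049,0.009,-0.122,0.09,-0.459,1],
  [0.069,-0.049,0.009,-0.122,0.09,-0.459,1],
  [0.069,-0.049,0.009,-0.122,0.09,-0.459,1],
])

```text
t: 13.35
tcp_pos: [0.6696, -0.0046, 0.2194]
ee_rot: [-2.637, -1.647, 0.239]
ft_force: [0.6, -0.7, -2.9]
grip_width: 0.58
finger_force: 63.3
```

```bash
python3 -c "
from plan import *
show(); T=down(90.8)
go([(.681,.0273,.15,T),(.681,.0273,.11,T)])"
```

```text
t 13.35 tcp [ 0.6696 -0.0046  0.2194] yaw x 64.34 y -26.35 tilt z [-0.1422 -0.0612 -0.9879] j [ 0.08  0.69 -0.26  1.35  0.22  1.28 -0.68] grip 0.580 f 63.3 ft [ 0.6 -0.7 -2.9]
[0.0416, 0.0031, 0.0649, -0.127, 0.092, -0.467] len 0.077 ang 0.49
[-0.0, -0.0, 0.04, -0.0, -0.0, 0.0] len 0.040 ang 0.00
```

Request:
send_rows([
  [0.041,0.003,0.065,-0.126,0.092,-0.466,1],
  [0.041,0.003,0.065,-0.126,0.092,-0.466,1],
  [0.041,0.003,0.065,-0.126,0.092,-0.466,1],
  [0.041,0.003,0.065,-0.126,0.092,-0.466,1],
  [0.041,0.003,0.065,-0.126,0.092,-0.466,1],
])

```text
t: 13.85
tcp_pos: [0.6808, 0.0273, 0.1498]
ee_rot: [-2.205, -2.235, 0.0]
ft_force: [-0.5, -0.2, -1.9]
grip_width: 0.574
finger_force: 63.3
```

Request:
send_rows([
  [0,0,0.02,0,0,0,1],
  [0,0,0.035,0,0,0,1],
  [0,0,0.035,0,0,0,1],
])

```text
t: 14.15
tcp_pos: [0.6792, 0.0298, 0.1126]
ee_rot: [-2.198, -2.239, 0.003]
ft_force: [-0.2, 0.0, -1.7]
grip_width: 0.573
finger_force: 63.3
```

```bash
python3 -c "
from plan import *
show(); T=down(90.8)
go([(.681,.0273,.075,T)])
sc=eyes.grab_frame('scene'); cv2.imwrite('pics/s4.png',sc)
cv2.imwrite('pics/m4.png',cv2.resize(sc[150:290,270:430],(640,560),interpolation=cv2.INTER_CUBIC))"
```

```text
t 14.15 tcp [0.6792 0.0298 0.1126] yaw x 91.05 y 1.05 tilt z [-0.0047  0.0017 -1.    ] j [ 0.13  0.77 -0.38  1.52  0.32  0.93 -0.32] grip 0.573 f 63.3 ft [-0.2  0.  -1.7]
[-0.0026, 0.0019, 0.0376, -0.005, -0.002, 0.004] len 0.038 ang 0.01
```

View pics/m4.png

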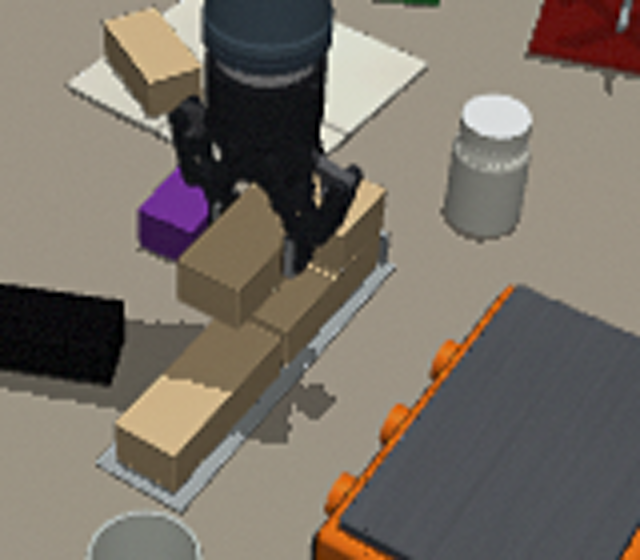

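```bash
python3 -c "
from plan import *
c=np.array([.6792,.0298,.1166]); a=np.radians(1.05)
u=np.array([-np.sin(a),np.cos(a),0]);v=np.array([np.cos(a),np.sin(a),0])
for L in(.060,.065,.07):print(L,[(proj('scene',c-L*u+s*.025*v+[0,0,h])[0]-[270,150])*4 for s in(-1,1) for h in(.02,-.02)])
print('bottom course ends',[(proj('scene',[x,.0273-.133,z])[0]-[270,150])*4 for x,z in((.657,.044),(.707,.044),(.707,.004))])
"
```

```text
0.06 [array([177.7813, 253.8666]), array([178.4962, 296.5378]), array([241.1256, 284.8417]), array([240.309 , 327.6038])]
0.065 [array([173.3443, 258.2556]), array([174.1675, 300.9383]), array([236.7791, 289.4088]), array([236.0666, 332.1784])]
0.07 [array([168.8823, 262.6694]), array([169.8152, 305.3628]), array([232.4076, 294.0021]), array([231.8004, 336.7786])]
bottom course ends [array([114.3738, 418.5623]), array([174.6853, 453.2835]), array([175.4787, 491.3977])]
```

Request:
send_rows([
  [-0.003,0,0.02,0,0,0,1],
  [-0.003,0,0.035,0,0,0,1],
  [-0.003,0,0.042,0,0,0,1],
  [-0.003,0,0.042,0,0,0,1],
  [-0.003,0,0.042,0,0,0,1],
])

```text
t: 14.7
tcp_pos: [0.6815, 0.0287, 0.074]
ee_rot: [-2.196, -2.244, -0.005]
ft_force: [-0.4, 1.2, -1.3]
grip_width: 0.579
finger_force: 63.3
```

```bash
python3 -c "
from plan import *
show(); go([(.681,.025,.060,90.8)])"
```

```text
t 14.70 tcp [0.6815 0.0287 0.074 ] yaw x 91.25 y 1.25 tilt z [ 0.0014  0.0034 -1.    ] j [ 0.13  0.82 -0.36  1.53  0.34  0.86 -0.33] grip 0.579 f 63.3 ft [-0.4  1.2 -1.3]
[-0.0037, -0.0006, 0.014, 0.001, -0.003, 0.008] len 0.014 ang 0.01
```

Request:
send_rows([
  [-0.0035,0,0.003,0,0,0.007,1],
  [-0.0035,0,0.006,0,0,0.007,1],
  [-0.0035,0,0.008,0,0,0.007,1],
  [-0.0035,0,0.008,0,0,0.007,1],
])

```text
t: 15.1
tcp_pos: [0.6809, 0.0249, 0.0652]
ee_rot: [-2.204, -2.236, -0.004]
ft_force: [-0.9, 0.3, -2.6]
grip_width: 0.578
finger_force: 63.3
```

```bash
python3 -c "
from plan import *
show(); go([(.681,.025,.060,90.8)])
t=eyes.grab_frame('top'); sc=eyes.grab_frame('scene'); cv2.imwrite('pics/top5.png',t); cv2.imwrite('pics/s5.png',sc)"
```

```text
t 15.10 tcp [0.6809 0.0249 0.0652] yaw x 90.84 y 0.84 tilt z [ 0.0003  0.0032 -1.    ] j [ 0.13  0.83 -0.36  1.53  0.35  0.85 -0.34] grip 0.578 f 63.3 ft [-0.9  0.3 -2.6]
[0.0001, 0.0001, 0.0052, 0.0, -0.003, 0.001] len 0.005 ang 0.00
```

Request:
send_rows([
  [0,0,0.002,0,-0.002,0,1],
  [0,0,0.003,0,-0.002,0,1],
  [0,0,0.004,0,-0.002,0,1],
  [0,0,0.004,0,-0.002,0,1],
])

```text
t: 15.6
tcp_pos: [0.681, 0.0249, 0.0613]
ee_rot: [-2.205, -2.238, -0.002]
ft_force: [0.1, 0.0, -2.0]
grip_width: 0.577
finger_force: 63.3
```

Request:
send_rows([
  [0,0,0.001,0,0,0,1],
  [0,0,0.001,0,0,0,1],
])

```text
t: 15.8
tcp_pos: [0.6811, 0.0249, 0.0604]
ee_rot: [-2.205, -2.238, -0.002]
ft_force: [-0.3, -0.1, -2.4]
grip_width: 0.578
finger_force: 63.3
```

```bash
python3 -c "
from plan import *
show()"
```

```text
t 15.80 tcp [0.6811 0.0249 0.0604] yaw x 90.85 y 0.85 tilt z [ 0.0007  0.0012 -1.    ] j [ 0.13  0.83 -0.35  1.53  0.35  0.84 -0.34] grip 0.578 f 63.3 ft [-0.3 -0.1 -2.4]
```

Not touching yet; continue 1 mm at a time.

Request:
send_rows([
  [0,0,0.001,0,0,0,1],
  [0,0,0.001,0,0,0,1],
])

```text
t: 16.0
tcp_pos: [0.6813, 0.025, 0.0596]
ee_rot: [-2.205, -2.238, -0.003]
ft_force: [-0.6, 0.6, -1.8]
grip_width: 0.574
finger_force: 63.6
```

Request:
send_rows([
  [0,0,0.001,0,0,0,1],
  [0,0,0.001,0,0,0,1],
])

```text
t: 16.2
tcp_pos: [0.6814, 0.025, 0.0595]
ee_rot: [2.205, 2.238, 0.002]
ft_force: [-2.6, 0.4, 5.7]
grip_width: 0.578
finger_force: 64.2
```

```bash
python3 -c "
from plan import *
show()"
```

```text
t 16.20 tcp [0.6814 0.025  0.0595] yaw x 90.85 y 0.85 tilt z [ 0.0011  0.001  -1.    ] j [ 0.13  0.83 -0.35  1.53  0.35  0.84 -0.34] grip 0.578 f 64.2 ft [-2.6  0.4  5.7]
```

Request:
send_rows([
  [0,0,0,0,0,0,0.1],
  [0,0,0,0,0,0,-0.3],
  [0,0,0,0,0,0,-1],
  [0,0,0,0,0,0,-1],
  [0,0,0,0,0,0,-1],
])

```text
t: 16.7
tcp_pos: [0.6812, 0.025, 0.0584]
ee_rot: [-2.205, -2.238, -0.003]
ft_force: [-1.0, -0.2, -0.2]
grip_width: 0.997
finger_force: 0.0
```

Request:
send_rows([
  [0,0,-0.03,0,0,0,-1],
  [0,0,-0.07,0,0,0,-1],
  [0,0,-0.11,0,0,0,-1],
  [0,0,-0.15,0,0,0,-1],
])

```text
t: 17.1
tcp_pos: [0.6809, 0.0248, 0.21]
ee_rot: [-2.205, -2.238, -0.002]
ft_force: [0.2, 0.1, -0.5]
grip_width: 0.999
finger_force: 0.0
```

```bash
python3 -c "
from plan import *
show(); s,p,R=state()
S=between(R,rackR(-1),4); h=TOP['B']+.12*n; print(h)
go([(.67,-.08,.24,S[0]),(.64,-.19,.25,S[1]),(.60,-.29,.24,S[2]),(*h,S[3]),(*(TOP['B']+.02*n),S[3]),(*(TOP['B']-.024*n),S[3])])"
```

```text
t 17.10 tcp [0.6809 0.0248 0.21  ] yaw x 90.85 y 0.85 tilt z [ 0.0007  0.0013 -1.    ] j [ 0.16  0.66 -0.41  1.46  0.28  1.08 -0.29] grip 0.999 f 0.0 ft [ 0.2  0.1 -0.5]
[ 0.5589 -0.3685  0.1984]
[-0.1046, -0.0124, -0.0302, 0.123, -0.09, 0.458] len 0.110 ang 0.48
[-0.1127, 0.0197, 0.0008, 0.122, -0.09, 0.459] len 0.114 ang 0.48
[-0.0883, 0.0567, 0.0262, 0.123, -0.09, 0.458] len 0.108 ang 0.48
[-0.0356, 0.0743, 0.053, 0.123, -0.09, 0.459] len 0.098 ang 0.48
[0.0, -0.0, 0.1, 0.0, 0.0, -0.0] len 0.100 ang 0.00
[0.0, -0.0, 0.044, 0.0, 0.0, -0.0] len 0.044 ang 0.00
```

Request:
send_rows([
  [-0.105,-0.012,-0.03,0.123,-0.09,0.458,-1],
  [-0.105,-0.012,-0.03,0.123,-0.09,0.458,-1],
  [-0.105,-0.012,-0.03,0.123,-0.09,0.458,-1],
  [-0.105,-0.012,-0.03,0.123,-0.09,0.458,-1],
  [-0.105,-0.012,-0.03,0.123,-0.09,0.458,-1],
])

```text
t: 17.6
tcp_pos: [0.6707, -0.0785, 0.2376]
ee_rot: [-2.625, -1.666, 0.229]
ft_force: [-0.3, 1.4, -0.5]
grip_width: 0.998
finger_force: 0.0
```

Request:
send_rows([
  [-0.113,0.02,0,0.123,-0.09,0.458,-1],
  [-0.113,0.02,0,0.123,-0.09,0.458,-1],
  [-0.113,0.02,0,0.123,-0.09,0.458,-1],
  [-0.113,0.02,0,0.123,-0.09,0.458,-1],
  [-0.113,0.02,0,0.123,-0.09,0.458,-1],
])

```text
t: 18.1
tcp_pos: [0.6412, -0.1881, 0.2481]
ee_rot: [-2.894, -1.005, 0.446]
ft_force: [-0.2, 1.0, -0.2]
grip_width: 0.999
finger_force: 0.0
```

Request:
send_rows([
  [-0.088,0.057,0.026,0.123,-0.09,0.458,-1],
  [-0.088,0.057,0.026,0.123,-0.09,0.458,-1],
  [-0.088,0.057,0.026,0.123,-0.09,0.458,-1],
  [-0.088,0.057,0.026,0.123,-0.09,0.458,-1],
  [-0.088,0.057,0.026,0.123,-0.09,0.458,-1],
])

```text
t: 18.6
tcp_pos: [0.6026, -0.2877, 0.2384]
ee_rot: [-2.996, -0.297, 0.633]
ft_force: [0.2, 1.2, -0.1]
grip_width: 1.003
finger_force: 0.0
```

Request:
send_rows([
  [-0.036,0.074,0.053,0.123,-0.09,0.458,-1],
  [-0.036,0.074,0.053,0.123,-0.09,0.458,-1],
  [-0.036,0.074,0.053,0.123,-0.09,0.458,-1],
  [-0.036,0.074,0.053,0.123,-0.09,0.458,-1],
  [-0.036,0.074,0.053,0.123,-0.09,0.458,-1],
])

```text
t: 19.1
tcp_pos: [0.5619, -0.3664, 0.1978]
ee_rot: [-2.931, 0.423, 0.782]
ft_force: [0.4, 0.1, 0.6]
grip_width: 0.997
finger_force: 0.0
```

```bash
python3 -c "
from plan import *
show(); t=eyes.grab_frame('top'); sc=eyes.grab_frame('scene'); cv2.imwrite('pics/top6.png',t); cv2.imwrite('pics/s6.png',sc)
M=np.zeros((600,800,3),np.uint8); M[:200]=cv2.resize(t[160:190,280:400],(800,200),interpolation=cv2.INTER_CUBIC); M[200:]=cv2.resize(sc[160:290,200:460],(800,400),interpolation=cv2.INTER_CUBIC); cv2.imwrite('pics/m6.png',M)
R1=rackR(-1)
print((proj('top',[[.681,.0273+q,.084] for q in(.133,.071,.065,-.065)])-[280,160])*6.667)
go([(*(TOP['B']+.02*n),R1),(*(TOP['B']-.024*n),R1)])"
```

```text
t 19.10 tcp [ 0.5619 -0.3664  0.1978] yaw x -16.32 y -106.49 tilt z [-0.4773  0.1459 -0.8665] j [ 0.41  0.95  0.12  1.    0.01  1.71 -1.35] grip 0.997 f 0.0 ft [0.4 0.1 0.6]
[[ 92.1226  55.0995]
 [243.7697  57.116 ]
 [258.4556  57.3113]
 [577.0996  61.5484]]
[-0.0022, 0.0028, 0.1013, 0.001, -0.002, 0.01] len 0.101 ang 0.01
[0.0001, 0.0, 0.044, -0.0, 0.0, 0.0] len 0.044 ang 0.00
```

View pics/m6.png

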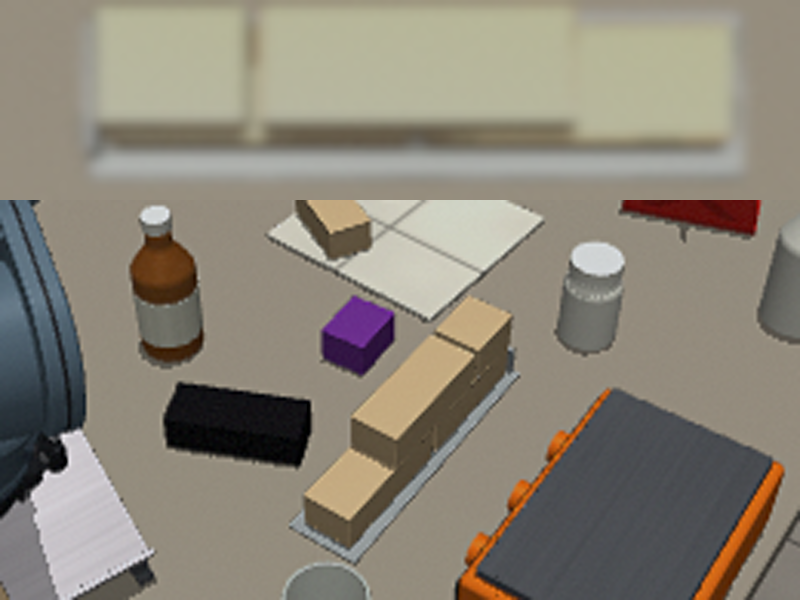

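Request:
send_rows([
  [-0.002,0.003,0.04,0,-0.002,0.01,-1],
  [-0.002,0.003,0.08,0,-0.002,0.01,-1],
  [-0.002,0.003,0.101,0,-0.002,0.01,-1],
  [-0.002,0.003,0.101,0,-0.002,0.01,-1],
])

```text
t: 19.6
tcp_pos: [0.5076, -0.3539, 0.1099]
ee_rot: [-2.926, 0.442, 0.795]
ft_force: [-0.2, -0.6, 0.3]
grip_width: 1.0
finger_force: 0.0
```

Request:
send_rows([
  [0,0,0.015,0,0,0,-1],
  [0,0,0.03,0,0,0,-1],
  [0,0,0.044,0,0,0,-1],
  [0,0,0.044,0,0,0,-1],
  [0,0,0.044,0,0,0,-1],
])

```text
t: 20.1
tcp_pos: [0.4888, -0.3502, 0.0741]
ee_rot: [-2.93, 0.449, 0.789]
ft_force: [1.1, 0.8, 0.1]
grip_width: 1.0
finger_force: 0.0
```

```bash
python3 -c "
from plan import *
show(); R1=rackR(-1)
go([(*(TOP['B']-.024*n),R1)])"
```

```text
t 20.10 tcp [ 0.4888 -0.3502  0.0741] yaw x -17.48 y -107.35 tilt z [-0.4798  0.1462 -0.8651] j [ 0.43  0.96  0.11  1.31  0.02  1.39 -1.36] grip 1.000 f 0.0 ft [1.1 0.8 0.1]
[0.0005, -0.0029, 0.0001, 0.0, 0.002, -0.007] len 0.003 ang 0.01
```

Request:
send_rows([
  [0,-0.002,0,0,0.002,-0.006,1],
  [0,-0.002,0,0,0.002,-0.006,1],
  [0,-0.002,0,0,0.002,-0.006,1],
  [0,-0.002,0,0,0.002,-0.006,1],
  [0,-0.002,0,0,0.002,-0.006,1],
])

```text
t: 20.6
tcp_pos: [0.4893, -0.3486, 0.0739]
ee_rot: [-2.931, 0.441, 0.784]
ft_force: [4.5, -1.0, 4.3]
grip_width: 0.577
finger_force: 64.1
```

Request:
send_rows([
  [0,0,0,0,0,0,1],
  [0,0,0,0,0,0,1],
])

```text
t: 20.8
tcp_pos: [0.4893, -0.3486, 0.0739]
ee_rot: [-2.931, 0.441, 0.784]
ft_force: [4.2, -1.2, 5.6]
grip_width: 0.579
finger_force: 64.2
```

```bash
python3 -c "
from plan import *
show(); s,p,R=state(); T=down(90.8)
S=between(R,T,4)
go([(*(p+.14*n),R),(.60,-.25,.25,S[0]),(.64,-.13,.26,S[1]),(.67,0,.25,S[2]),(.680,.094,.2,S[3])])"
```

```text
t 20.80 tcp [ 0.4893 -0.3486  0.0739] yaw x -17.15 y -107.10 tilt z [-0.4774  0.1457 -0.8665] j [ 0.43  0.96  0.11  1.31  0.02  1.38 -1.36] grip 0.579 f 64.2 ft [ 4.2 -1.2  5.6]
[0.0001, 0.0, -0.14, 0.0, 0.0, 0.0] len 0.140 ang 0.00
[-0.0216, -0.1265, -0.0511, -0.122, 0.09, -0.459] len 0.138 ang 0.48
[0.0549, -0.1122, -0.0227, -0.123, 0.089, -0.459] len 0.127 ang 0.48
[0.104, -0.0839, -0.0058, -0.122, 0.09, -0.458] len 0.134 ang 0.48
[0.0944, -0.027, 0.0424, -0.122, 0.089, -0.459] len 0.107 ang 0.48
```

Request:
send_rows([
  [0,0,-0.02,0,0,0,1],
  [0,0,-0.05,0,0,0,1],
  [0,0,-0.09,0,0,0,1],
  [0,0,-0.12,0,0,0,1],
  [0,0,-0.14,0,0,0,1],
])

```text
t: 21.3
tcp_pos: [0.556, -0.3692, 0.1956]
ee_rot: [-2.93, 0.442, 0.787]
ft_force: [0.9, -0.3, -2.8]
grip_width: 0.578
finger_force: 63.4
```

Request:
send_rows([
  [-0.022,-0.126,-0.051,-0.122,0.09,-0.459,1],
  [-0.022,-0.126,-0.051,-0.122,0.09,-0.459,1],
  [-0.022,-0.126,-0.051,-0.122,0.09,-0.459,1],
  [-0.022,-0.126,-0.051,-0.122,0.09,-0.459,1],
  [-0.022,-0.126,-0.051,-0.122,0.09,-0.459,1],
])

```text
t: 21.8
tcp_pos: [0.5985, -0.249, 0.2493]
ee_rot: [-2.999, -0.284, 0.638]
ft_force: [-1.8, -0.4, -2.3]
grip_width: 0.575
finger_force: 63.5
```

Request:
send_rows([
  [0.055,-0.112,-0.023,-0.123,0.089,-0.459,1],
  [0.055,-0.112,-0.023,-0.123,0.089,-0.459,1],
  [0.055,-0.112,-0.023,-0.123,0.089,-0.459,1],
  [0.055,-0.112,-0.023,-0.123,0.089,-0.459,1],
  [0.055,-0.112,-0.023,-0.123,0.089,-0.459,1],
])

```text
t: 22.3
tcp_pos: [0.638, -0.1321, 0.2586]
ee_rot: [-2.9, -0.99, 0.455]
ft_force: [-0.3, -1.9, -1.5]
grip_width: 0.575
finger_force: 63.5
```

Request:
send_rows([
  [0.104,-0.084,-0.006,-0.122,0.09,-0.458,1],
  [0.104,-0.084,-0.006,-0.122,0.09,-0.458,1],
  [0.104,-0.084,-0.006,-0.122,0.09,-0.458,1],
  [0.104,-0.084,-0.006,-0.122,0.09,-0.458,1],
  [0.104,-0.084,-0.006,-0.122,0.09,-0.458,1],
])

```text
t: 22.8
tcp_pos: [0.6684, -0.0034, 0.2487]
ee_rot: [-2.634, -1.651, 0.239]
ft_force: [-0.2, -1.0, -1.3]
grip_width: 0.577
finger_force: 63.4
```

```bash
python3 -c "
from plan import *
show(); go([(.680,.094,.2,90.8),(.68,.094,.12,90.8)])"
```

```text
t 22.80 tcp [ 0.6684 -0.0034  0.2487] yaw x 64.51 y -26.18 tilt z [-0.142  -0.0614 -0.988 ] j [ 0.08  0.67 -0.27  1.32  0.21  1.33 -0.67] grip 0.577 f 63.4 ft [-0.2 -1.  -1.3]
[0.098, -0.0275, 0.0405, -0.127, 0.092, -0.464] len 0.110 ang 0.49
[-0.0, 0.0, 0.08, 0.0, -0.0, 0.0] len 0.080 ang 0.00
```

Expected touch at TCP z ≈ 0.0995; stop first at 0.115.

Request:
send_rows([
  [0.097,-0.027,0.041,-0.126,0.091,-0.463,1],
  [0.097,-0.027,0.041,-0.126,0.091,-0.463,1],
  [0.097,-0.027,0.041,-0.126,0.091,-0.463,1],
  [0.097,-0.027,0.041,-0.126,0.091,-0.463,1],
  [0.097,-0.027,0.041,-0.126,0.091,-0.463,1],
])

```text
t: 23.3
tcp_pos: [0.6803, 0.0911, 0.1997]
ee_rot: [2.209, 2.233, -0.003]
ft_force: [0.3, -0.2, -2.2]
grip_width: 0.578
finger_force: 63.4
```

Request:
send_rows([
  [0,0,0.03,0,0,0,1],
  [0,0,0.06,0,0,0,1],
  [0,0,0.085,0,0,0,1],
  [0,0,0.085,0,0,0,1],
  [0,0,0.085,0,0,0,1],
])

```text
t: 23.8
tcp_pos: [0.681, 0.094, 0.116]
ee_rot: [2.206, 2.236, 0.001]
ft_force: [-0.3, 0.1, -1.3]
grip_width: 0.576
finger_force: 63.3
```

```bash
python3 -c "
from plan import *
show(); go([(.680,.094,.104,90.8)])"
```

```text
t 23.80 tcp [0.681 0.094 0.116] yaw x 90.77 y 0.77 tilt z [ 0.0009  0.0003 -1.    ] j [ 0.04  0.77 -0.38  1.5   0.32  0.93 -0.42] grip 0.576 f 63.3 ft [-0.3  0.1 -1.3]
[-0.0, -0.001, 0.012, 0.001, -0.0, -0.001] len 0.012 ang 0.00
```

Request:
send_rows([
  [0,-0.0005,0.004,0,0,0,1],
  [0,-0.0005,0.008,0,0,0,1],
  [0,-0.0005,0.012,0,0,0,1],
  [0,-0.0005,0.014,0,0,0,1],
  [0,-0.0005,0.014,0,0,0,1],
])

```text
t: 24.3
tcp_pos: [0.6797, 0.0963, 0.1017]
ee_rot: [-2.201, -2.241, -0.003]
ft_force: [0.1, -0.4, -1.9]
grip_width: 0.577
finger_force: 63.3
```

Request:
send_rows([
  [0,0,0.001,0,0,0,1],
  [0,0,0.002,0,0,0,1],
  [0,0,0.002,0,0,0,1],
])

```text
t: 24.6
tcp_pos: [0.6799, 0.0963, 0.0999]
ee_rot: [-2.202, -2.241, -0.004]
ft_force: [-0.9, -0.0, -2.3]
grip_width: 0.578
finger_force: 63.3
```

Request:
send_rows([
  [0,0,0.001,0,0,0,1],
  [0,0,0.001,0,0,0,1],
])

```text
t: 24.8
tcp_pos: [0.6801, 0.0964, 0.0992]
ee_rot: [2.202, 2.241, 0.004]
ft_force: [-0.4, -0.0, -1.4]
grip_width: 0.578
finger_force: 63.8
```

```bash
python3 -c "
from plan import *
show()"
```

```text
t 24.80 tcp [0.6801 0.0964 0.0992] yaw x 91.02 y 1.02 tilt z [ 0.002   0.0019 -1.    ] j [ 0.03  0.79 -0.37  1.51  0.33  0.91 -0.43] grip 0.578 f 63.8 ft [-0.4 -0.  -1.4]
```

Request:
send_rows([
  [0,0,0.001,0,0,0,1],
  [0,0,0.001,0,0,0,1],
])

```text
t: 25.0
tcp_pos: [0.6801, 0.0964, 0.0991]
ee_rot: [2.201, 2.241, 0.004]
ft_force: [-2.8, 0.0, 6.1]
grip_width: 0.575
finger_force: 64.5
```

Request:
send_rows([
  [0,0,0,0,0,0,0.1],
  [0,0,0,0,0,0,-0.3],
  [0,0,0,0,0,0,-1],
  [0,0,0,0,0,0,-1],
  [0,0,0,0,0,0,-1],
])

```text
t: 25.5
tcp_pos: [0.68, 0.0963, 0.0979]
ee_rot: [-2.201, -2.241, -0.004]
ft_force: [-1.1, -1.0, -0.8]
grip_width: 0.999
finger_force: 0.0
```

Request:
send_rows([
  [0,0,-0.03,0,0,0,-1],
  [0,0,-0.07,0,0,0,-1],
  [0,0,-0.11,0,0,0,-1],
  [0,0,-0.15,0,0,0,-1],
  [0,0,-0.15,0,0,0,-1],
])

```text
t: 26.0
tcp_pos: [0.6831, 0.0971, 0.2549]
ee_rot: [2.198, 2.236, 0.019]
ft_force: [0.3, 0.4, -0.6]
grip_width: 1.003
finger_force: 0.0
```

Request:
send_rows([
  [-0.23,-0.05,0,0,0,0,-1],
  [-0.23,-0.05,0,0,0,0,-1],
  [-0.23,-0.05,0,0,0,0,-1],
  [-0.23,-0.05,0,0,0,0,-1],
  [-0.23,-0.05,0,0,0,0,-1],
])

```text
t: 26.5
tcp_pos: [0.6325, -0.1395, 0.2469]
ee_rot: [2.205, 2.237, 0.001]
ft_force: [0.4, -0.5, -0.3]
grip_width: 1.006
finger_force: 0.0
```

Request:
send_rows([
  [-0.1,0,0,0,0,0,-1],
  [-0.1,0,0,0,0,0,-1],
  [-0.1,0,0,0,0,0,-1],
  [-0.1,0,0,0,0,0,-1],
  [-0.1,0,0,0,0,0,-1],
])

```text
t: 27.0
tcp_pos: [0.6358, -0.2332, 0.2469]
ee_rot: [-2.199, -2.242, -0.005]
ft_force: [0.2, 0.8, -0.7]
grip_width: 0.999
finger_force: 0.0
```

```bash
python3 -c "
from plan import *
show(); t=eyes.grab_frame('top'); sc=eyes.grab_frame('scene'); cv2.imwrite('pics/top7.png',t)
M=np.zeros((600,800,3),np.uint8); M[:200]=cv2.resize(t[160:190,280:400],(800,200),interpolation=cv2.INTER_CUBIC); M[200:]=cv2.resize(sc[160:290,200:460],(800,400),interpolation=cv2.INTER_CUBIC); cv2.imwrite('pics/m7.png',M)
print((proj('top',[[.680,.0273+q,z] for q,z in((.133,.124),(.003,.124),(-.065,.084))])-[280,160])*6.667)"
```

```text
t 27.00 tcp [ 0.6358 -0.2332  0.2469] yaw x 91.11 y 1.11 tilt z [ 0.0015  0.0032 -1.    ] j [ 0.53  0.61 -0.37  1.44  0.23  1.14  0.14] grip 0.999 f 0.0 ft [ 0.2  0.8 -0.7]
[[ 83.9732  40.8506]
 [412.7817  45.2031]
 [577.0846  63.9722]]
```

View pics/m7.png

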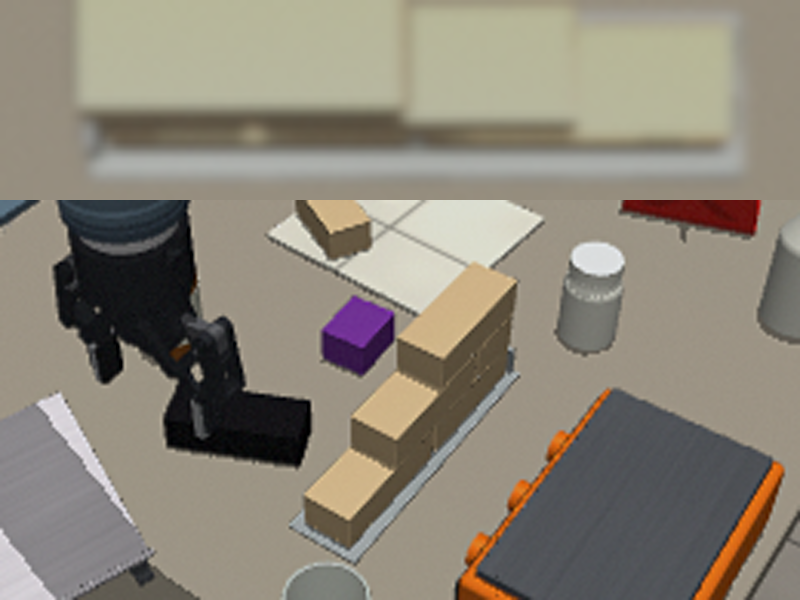

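The picture shows the finished stair-stepped screen. The top block's ends are at strip columns 78 and 405, against 84 and 413 predicted, so it is about 3 mm off along the screen and inside tolerance.

```bash
python3 -c "
from rig import workorder
print(workorder.finish_job())"
```

```text
the job is handed in; nothing more can be done
None
```

I laid and released the half block and both full blocks in running bond and handed the job in at about 27 s. In the last pictures each block was within about 3 mm of its place along the screen. The hand-in returned no verdict.

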